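# Post a worn jaw insert through the chute flap

## Task

Push the worn jaw insert that lies on the loading deck of the return chute along the deck and in through the hanging flap, so that it goes down into the catch tray behind; then draw the fingers back out so that the flap swings shut. Only push the insert, never pick it up or lift it, and leave the spare insert, the spanner and the metal strip on the worktop where they are.

Things in the scene. Friction and masses are not known exactly. Their poses are not given: they have to be found in the camera images.
- return_chute: Fixed open-topped sheet-metal chute on the worktop, 272 mm long (x), 156 wide (y). Origin: on the worktop under the flap's hinge line, mid-width; x points from loading deck through the flap to the catch tray (push direction), z up. Position and yaw vary. Clear width inside 150 mm all along. Two cheeks, x = -20 to 20 mm, 53 mm above the deck, carry the flap; nothing spans between their tops.
- mouth (a point): Point on the loading deck's top, mid-width, straight under the hinge line; axes as the chute's. The deck is a flat aluminium plate 55 mm above the worktop, from x = -140 mm (open end) to x = +9 mm, with side lips 10 mm high. At x = +9 mm it ends and a 55 degree ramp drops to the catch tray.
- return_flap (a joint): Steel flap, 0.08 kg, hung from pins in the cheeks 48 mm above the deck. 0 = hanging shut (it cannot swing towards the deck); grows to 1.5 rad as it swings in over the tray and up. Falls shut by itself within 1 s. Its plate (144 wide, 22 high, 2 thick) covers 4 to 26 mm above the deck when shut and hangs on two end straps 8 mm wide; above the plate, between the straps, it is open, 128 mm wide.
- flap_edge (a point): Middle of the flap plate's lower edge, 44 mm from the hinge line. Because the flap is open above its plate, fingers pointing down can follow the part in: their front face may go up to 17 mm past the hinge line, the flap then resting on it.
- worn_insert: Serrated grey steel jaw insert, 22 (x) by 60 (y) by 10 mm high, about 0.14 kg, flat on the loading deck, centre 55 to 90 mm before the flap, up to 25 mm off mid-width, turned up to 25 degrees from crosswise. Origin: centre of underside. Fits through at any yaw. Its nose lifts the flap; once its rear side is past the deck's edge it goes down into the tray.
- tray (a point): Centre of the catch tray's floor, 88 mm beyond the hinge line, 6 mm above the worktop. The floor reaches from 45 to 131 mm beyond the hinge line; the tray's walls stand about 60 mm above the worktop. Right of the chute a fixed testing machine bars the way: column from base x = 0.375 m on, y -0.33 to -0.05, over 1 m tall; before it jaws and crosshead, x 0.18 to 0.375, y -0.2 to 0.03, up to z = 0.48.
- spare_insert: A like jaw insert, 22 x 60 x 10 mm, lying on the worktop to the left of the chute; to be left alone.
- bench_spanner: Open-ended spanner, 155 mm long, lying on the worktop to the left; to be left alone.
- strip: Flat dog-bone metal specimen, 20 x 150 x 4 mm, on the worktop to the left of the chute's near end; to be left alone.
Mind the look-alikes: they are no part of the job. What is shaped like the worn_insert but black is not meant.

How it is judged:
By the outcome, as a careful person would: the job done as asked, in the order asked, and still so for the second after the job is handed in, with the robot touching nothing.
It also fails if it takes over 45 s, if anything falls off the work surface, if the arm or the gripper's body presses on something with over 40 N, if the wrist force passes 120 N, or if a joint passes its speed limit or range.

## Robot

A 6-joint arm with a two-finger parallel gripper is mounted at the origin on a cart in front of the work surface, level with it; the furniture and walls round the work are solid. World frame = base frame: x ahead of the robot, y to its left, z up, the work surface at z = 0. Lengths are in m, angles in rad, forces in N, time in s.
With the tool pointing down it reaches from about 0.325 to 0.925 m from the base axis. Payload 3.1 kg.
Tool frame: the origin (TCP) lies at the centre of the arm's flange, where the gripper is bolted on; the fingertips stand ahead of it and the grasp point (between the pads) lies 155 mm ahead of it (ctrl.tip_reach is the z of the fingertips in the tool frame, in m); z points along the fingers, x is the direction in which the jaws open and shut, and the axes are right-handed (so a half turn about z gives the same grasp; the last joint's range is limited). The gripper opens to 85 mm and grips with 20 to 120 N. Pads are 22 mm wide; open, the fingers measure 114 mm over their backs; the gripper's body (76 mm by 85 mm) begins 54 mm behind the grasp point. The pads swing forward as they close: fully open they stand 13 mm farther back than shut.
Start: joints at [1.015, 0.217, 1.613, -0, 1.311, -0.112], TCP at [0.268, 0.564, 0.405] pointing down, gripper open.
Joint ranges: [-2.75, 2.75], [-0.78, 2.1], [0.31, 2.55], [-1.13, 4.27], [0.13, 2.63], [-2.58, 2.58]. Speed limits (rad/s): [2.79, 2.79, 3.14, 3.14, 3.14, 3.14].

## Interface

Orientations are given as a unit quaternion [w, x, y, z].
In Python, from station import ctrl gives the robot as it stands.
- The arm moves only by the shell command python3 -m pendant 'ROWS' [FORCE]. ROWS is JSON, a list of rows, each a list of 7 numbers: the shift along the tool's x, y, z in mm, then the turn, a rotation vector about the tool's x, y, z in rad, then the gripper command: -1 is fully open, 1 is shut, values between are in proportion. In form: [[dx, dy, dz, ax, ay, az, claw], ...]. A call has 1 to 12 rows; each row shifts and turns the commanded pose from where the row before left it, along the tool's axes as they then stand; what a row does not reach is not made up. A row lasts 1/10 s, in which the tool goes at most 50 mm and 8.59 degrees, less where a joint would pass 70% of its speed; a pose out of reach is approached as far as the arm can. A call is refused whole if a number of a shift passes 50 or a number of a turn 0.15, either way. A call with a gripper value outside its range is refused whole. The fingers move at their own pace and stop on an object; FORCE is the grip in N (left out, the last holds). Time passes only in rows, so rows that do not move let the fingers close. It gives the time, the measured TCP pose, the force and the opening at its end, in the units of the state.
- ctrl.sense(): the state, without advancing time (a new reading comes with each control period).
- ctrl.grab_frame(name): name is "side" or "top" or "wrist"; returns the picture (420x560x3 uint8, red, green, blue); there is no depth.
- ctrl.camera_info(name): a dict with "vertical_fov" (degrees; the focal length in pixels is half the picture's height over the tangent of half this angle, whatever the lens; pixels are square), "cx", "cy" (the principal point, pixels), "xyz" and "rotation" of the camera in the world. Camera axes: x right, y up, looking along -z (the intrinsics and any distortion apply to the point x, -y, -z); pixel columns grow to the right and rows downward; lengths in m; the calibration is good to about 2 mm. A picture is of the moment at which its call begins: read the wrist's pose just before it. camera_info takes no time and is no camera call; for the wrist camera it gives the pose at the moment of the call.
- ctrl.finish_job(): hands the job in, once; it reports no verdict.
The state is a dict: "time_s": time; "joint_pos": joint angles; "qvel": joint speeds; "joint_torque": joint torques, N m; "eef_pos": TCP position; "tcp_rot": TCP orientation; "ft_force": force on the tool from outside, world axes, zero at the start; "ft_torque": the same for the moment, N m; "opening": finger opening in m.
Only numpy, scipy, OpenCV 4.12 (cv2) and the standard library are available. Lean on these libraries where they do the work, as an engineer would, in place of code of your own. Each camera call takes 0.05 s, during which the arm holds its last target. There are 200 camera calls.

## Working session

There is one attempt and no reset: what is moved stays moved. The work goes in short steps, Python scripts to look and compute and a shell command to move; the robot and the scene stay as the last step left them, time stands still between calls to the robot, and variables do not carry over. Pictures are saved under pics/ and viewed, about 8 in all and at most 12, crops included, and the job is handed in when it is done.

```bash
mkdir -p pics; python3 - <<'E'
from station import ctrl
import cv2
for n in("top","side"):
    cv2.imwrite(f"pics/{n}0.png",ctrl.grab_frame(n)[:,:,::-1])
    print(n,ctrl.camera_info(n))
s=ctrl.sense();print(s,ctrl.tip_reach)
E
```

```text
top {'vertical_fov': 43.856924543381965, 'cx': 271.525640858776, 'cy': 211.9891420144658, 'xyz': array([0.41497867, 0.09723231, 1.5396049 ]), 'rotation': array([ 0.71296423,  0.02905914, -0.02493546, -0.70015412])}
side {'vertical_fov': 54.919314733248996, 'cx': 282.01773144255566, 'cy': 205.31146801585066, 'xyz': array([0.75141505, 0.64576561, 0.92254197]), 'rotation': array([0.17185173, 0.06276942, 0.29996624, 0.93624102])}
{'time_s': 0.1, 'joint_pos': array([ 1.01480091e+00,  2.17687885e-01,  1.61481296e+00, -6.60206483e-06,
        1.31133144e+00, -1.12173759e-01]), 'qvel': array([-0.000421  , -0.00266992, -0.00101862,  0.00141231,  0.00221036,
        0.00091279]), 'joint_torque': array([-7.21242141e-04, -3.98075044e+01, -3.04966807e+01, -1.10562037e-04,
        4.29704291e-03,  1.64182899e-05]), 'eef_pos': array([0.26813814, 0.56414419, 0.40347223]), 'tcp_rot': array([ 4.91274664e-04,  8.45396555e-01,  5.34138007e-01, -1.00630112e-03]), 'ft_force': array([ 0.84206585, -0.27537557,  0.46486041]), 'ft_torque': array([-0.024298  , -0.01336574,  0.05546702]), 'opening': 0.08552733651190589} 0.1734
```

View pics/top0.png

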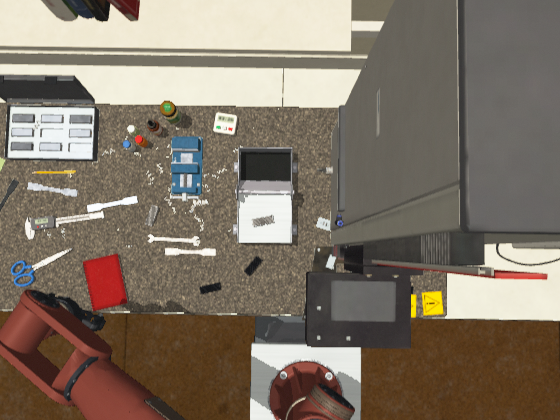

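View pics/side0.png

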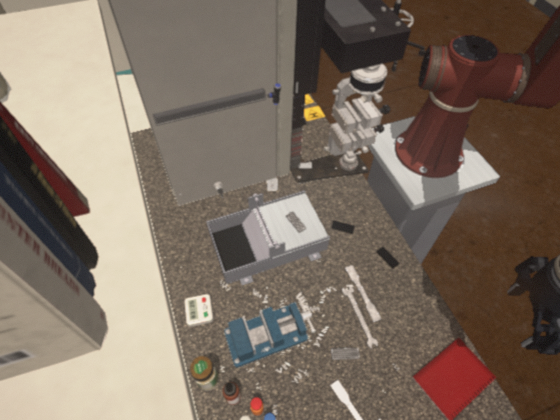

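The top view shows the chute at about (265,195): deck bottom (239–293, 192–243), insert at (263,221), tray beyond at (265,165). The flap lies around row 190. The side view agrees, with the insert at (296,222). Next I'll measure.

```bash
cat > h.py <<'E'
import numpy as np,cv2
from scipy.spatial.transform import Rotation as R
from station import ctrl
def ray(n,uv,info=None):
    c=info or ctrl.camera_info(n);f=210/np.tan(np.radians(c['vertical_fov']/2))
    d=np.array([(uv[0]-c['cx'])/f,-(uv[1]-c['cy'])/f,-1.])
    q=c['rotation'];return np.array(c['xyz']),R.from_quat(q,scalar_first=True).apply(d)
def onz(n,uv,z,info=None):
    o,d=ray(n,uv,info);return o+d*(z-o[2])/d[2]
def proj(n,p):
    c=ctrl.camera_info(n);f=210/np.tan(np.radians(c['vertical_fov']/2))
    v=R.from_quat(c['rotation'],scalar_first=True).inv().apply(np.array(p)-c['xyz'])
    return c['cx']+f*v[0]/-v[2],c['cy']-f*v[1]/-v[2]
E
python3 - <<'E'
from h import *
im=cv2.imread('pics/top0.png')
g=cv2.cvtColor(im,6)
m=(g>195).astype(np.uint8)*255; m[:186]=0;m[250:]=0;m[:,:225]=0;m[:,305:]=0
m=cv2.morphologyEx(m,cv2.MORPH_CLOSE,np.ones((3,3)))
cs=cv2.findContours(m,0,2)[0];c=max(cs,key=cv2.contourArea)
r=cv2.minAreaRect(c);print('deck',r)
for p in cv2.boxPoints(r):print(p,onz('top',p,.055).round(4))
f=np.zeros_like(m);cv2.drawContours(f,[c],-1,255,-1)
k=((g<185)&(cv2.erode(f,np.ones((7,7)))>0)).astype(np.uint8)*255
cs=cv2.findContours(k,0,2)[0];c=max(cs,key=cv2.contourArea)
r=cv2.minAreaRect(c);print('ins',r,cv2.contourArea(c))
for p in cv2.boxPoints(r):print(p,onz('top',p,.065).round(4))
print('c',onz('top',r[0],.065),proj('side',onz('top',r[0],.065)))
a=cv2.resize(im[135:260,225:310],None,fx=6,fy=6,interpolation=2)[:600]
s=cv2.imread('pics/side0.png')[180:290,195:345]
b=cv2.resize(im[140:250,225:305],None,fx=4.5,fy=4.5,interpolation=2)
s=cv2.resize(s,None,fx=2.9,fy=2.9,interpolation=2)
o=np.zeros((500,800,3),np.uint8);o[:b.shape[0],:b.shape[1]]=b;o[:s.shape[0],362:362+s.shape[1]]=s[:,:438]
cv2.imwrite('pics/crop.png',o)
E
```

```text
deck ((262.5, 216.0), (52.0, 57.0), 90.0)
[234. 190.] [0.5897 0.2156 0.055 ]
[291. 190.] [0.5926 0.0523 0.055 ]
[291. 242.] [0.444 0.05  0.055]
[234. 242.] [0.441 0.212 0.055]
ins ((263.23077392578125, 220.6538543701172), (8.040761947631836, 20.984426498413086), 78.69007110595703) 127.5
[252.15384 218.76924] [0.5075 0.1614 0.065 ]
[272.73077 214.65385] [0.5202 0.1033 0.065 ]
[274.3077  222.53847] [0.4979 0.0985 0.065 ]
[253.73077 226.65385] [0.4852 0.1565 0.065 ]
c [0.50271934 0.12990835 0.065     ] (np.float64(295.4535702274284), np.float64(219.8085654369817))
```

View pics/crop.png

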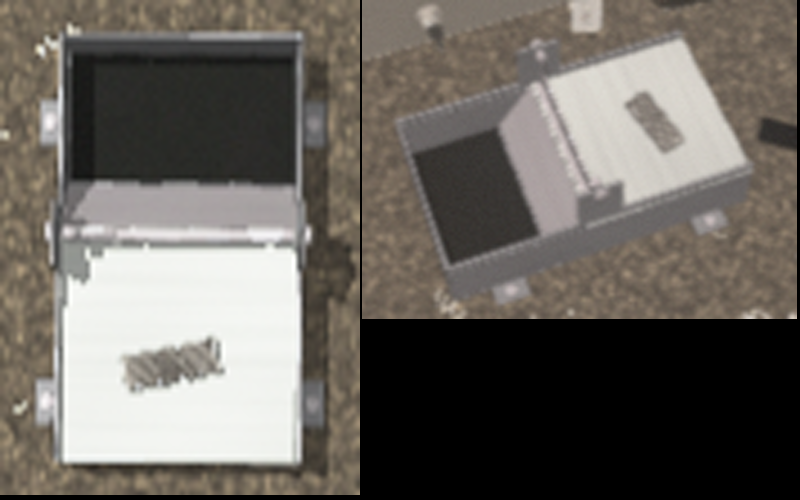

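The crop shows the insert clear of the walls. In top-image pixels, the pins are at (236.1,191.1) and (293.4,191.6), the near end corners at (238.8,242.9) and (291.7,242.9), and the far corners at (239,148) and (292.1,148). Next I'll work out the chute frame and the tool moves.

```bash
python3 - <<'E'
from h import *
P=lambda u,v,z:onz('top',(u,v),z)[:2]
pins=[P(236.1,191.1,.103),P(293.4,191.6,.103)]
near=[P(238.8,242.9,.062),P(291.7,242.9,.062)]
far=[P(239,148,.06),P(292.1,148,.06)]
for n,q in(('pins',pins),('near',near),('far',far)):
    d=q[0]-q[1];print(n,np.round(q,4),'mid',(sum(q)/2).round(4),'w',np.linalg.norm(d).round(4),'yaw',np.degrees(np.arctan2(-d[0],d[1])).round(2))
a=(sum(far)-sum(near))/2;print('len',np.linalg.norm(a),'yaw',np.degrees(np.arctan2(a[1],a[0])))
# side view cross-check: near-end corners & pins in crop coords
S=lambda u,v,z:onz('side',((u-362)/2.9+195,v/2.9+180),z).round(4)
print('side near R,L',S(683,40,.065),S(750,168,.065),'ins',S(655,122,.065))
print('far',S(398,122,.06),S(452,294,.06))
print(R.from_quat(ctrl.sense()['tcp_rot'],scalar_first=True).as_matrix().round(3))
E
```

```text
pins [[0.5811 0.2059]
 [0.5826 0.0471]] mid [0.5818 0.1265] w 0.1588 yaw 0.51
near [[0.4386 0.1979]
 [0.4414 0.0483]] mid [0.44   0.1231] w 0.1496 yaw 1.04
far [[0.7108 0.2037]
 [0.7134 0.0512]] mid [0.7121 0.1275] w 0.1525 yaw 0.99
len 0.27214389147858636 yaw 0.9286064138467336
side near R,L [0.4456 0.0623 0.065 ] [0.4457 0.2087 0.065 ] ins [0.5039 0.1368 0.065 ]
far [0.7138 0.0547 0.06  ] [0.716  0.2288 0.06  ]
[[ 0.429  0.903 -0.001]
 [ 0.903 -0.429 -0.002]
 [-0.002 -0.    -1.   ]]
```

Chute: yaw ≈ +1°, length 272 mm ✓, mouth ≈ (0.581, 0.127). Insert ≈ (0.503, 0.132), about 78 mm before the flap ✓, turned about 12°. I'll move above the near end and set the fingers to about 27 mm gap, for a stable two-point push.

```bash
python3 -m pendant '[[-28,32,0,0,0,0,0.35],[-28,32,0,0,0,0,0.35],[-28,32,0,0,0,0,0.35],[-28,32,0,0,0,0,0.35],[-28,32,0,0,0,0,0.35],[-28,32,0,0,0,0,0.35],[-28,32,0,0,0,0,0.35],[-28,32,0,0,0,0,0.35],[-28,32,0,0,0,0,0.35],[-28,32,0,0,0,0,0.35],[-28,32,0,0,0,0,0.35]]'; python3 -m pendant '[[0,0,0,0,0,-0.145,0.35],[0,0,0,0,0,-0.145,0.35],[0,0,0,0,0,-0.145,0.35],[0,0,0,0,0,-0.026,0.35],[0,0,0,0,0,0,0.35],[0,0,0,0,0,0,0.35]]'
python3 - <<'E'
from h import *
s=ctrl.sense();print(s['joint_pos'].round(2),R.from_quat(s['tcp_rot'],scalar_first=True).as_matrix().round(3))
c=ctrl.camera_info('wrist');cv2.imwrite('pics/w1.png',ctrl.grab_frame('wrist')[:,:,::-1]);print(c)
E
```

```text
time_s: 1.2
eef_pos: [0.4541, 0.1335, 0.4044]
tcp_rot: [-0.0, 0.845, 0.534, -0.0]
ft_force: [1.2, 0.3, 0.5]
opening: 0.0273
time_s: 1.8
eef_pos: [0.4538, 0.1353, 0.4045]
tcp_rot: [-0.0, 0.702, 0.713, -0.0]
ft_force: [0.6, -0.6, -0.3]
opening: 0.0275
[ 0.14 -0.11  1.96 -0.    1.3  -1.44] [[-0.016  1.    -0.   ]
 [ 1.     0.016 -0.   ]
 [-0.    -0.    -1.   ]]
{'vertical_fov': 66.47942583582659, 'cx': 278.3047024176611, 'cy': 210.73121338290446, 'xyz': array([0.37824324, 0.13550127, 0.37348916]), 'rotation': array([ 0.69414592, -0.10363524, -0.10480457,  0.70458298])}
```

View pics/w1.png

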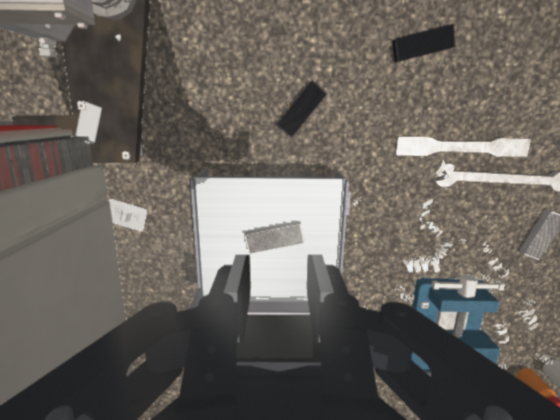

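The wrist view has image right = +y. It shows the insert at about (273,237), with corners (243,233), (300,221), (303,242) and (248,253), and the deck's near corners at about (193,179) and (346,178).

```bash
python3 - <<'E'
from h import *
for p,z in(((193,179),.065),((346,178),.065),((243,233),.065),((300,221),.065),((303,242),.065),((248,253),.065),((273.5,237),.065)):
    print(p,onz('wrist',p,z).round(4))
E
```

```text
(193, 179) [0.4412 0.0529 0.065 ]
(346, 178) [0.4379 0.2023 0.065 ]
(243, 233) [0.4969 0.1008 0.065 ]
(300, 221) [0.4829 0.159  0.065 ]
(303, 242) [0.5059 0.1629 0.065 ]
(248, 253) [0.5192 0.1057 0.065 ]
(273.5, 237) [0.5008 0.1322 0.065 ]
```

```bash
python3 -m pendant '[[-4,0,40,0,0,0,0.35],[0,0,40,0,0,0,0.35],[0,0,40,0,0,0,0.35],[0,0,25,0,0,0,0.35],[0,0,0,0,0,0,0.35],[0,0,0,0,0,0,0.35]]'; python3 - <<'E'
from h import *
print(ctrl.tip_reach,ctrl.sense()['eef_pos'])
a=ctrl.grab_frame('wrist')[:,:,::-1];b=ctrl.grab_frame('side')[:,:,::-1]
b=cv2.resize(b[120:290,190:400],None,fx=2,fy=2,interpolation=2)
o=np.zeros((420,800,3),np.uint8);o[:340,:420]=b;o[:,420:]=a[:,90:470];cv2.imwrite('pics/w2.png',o)
E
```

```text
time_s: 2.45
eef_pos: [0.4542, 0.1313, 0.2599]
tcp_rot: [-0.0, 0.701, 0.713, -0.0]
ft_force: [-0.5, 0.1, 0.5]
opening: 0.0276
0.1734 [0.45419927 0.13131292 0.25988966]
```

View pics/w2.png

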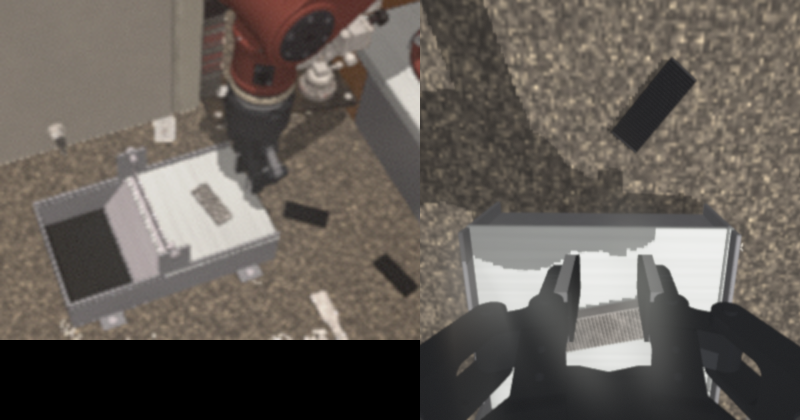

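The fingers are over the near end of the deck, behind the insert and clear of it. I'll lower to just above the deck and watch the force.

```bash
python3 -m pendant '[[0,0,15,0,0,0,0.35],[0,0,11,0,0,0,0.35],[0,0,0,0,0,0,0.35],[0,0,0,0,0,0,0.35]]'; python3 -m pendant '[[0,0,2,0,0,0,0.35],[0,0,0,0,0,0,0.35]]';python3 -m pendant '[[0,0,2,0,0,0,0.35],[0,0,0,0,0,0,0.35]]'
```

```text
time_s: 2.95
eef_pos: [0.4543, 0.1312, 0.2342]
tcp_rot: [0.0, 0.701, 0.713, 0.0]
ft_force: [-0.4, -0.2, -0.5]
opening: 0.0277
time_s: 3.15
eef_pos: [0.4543, 0.1312, 0.2321]
tcp_rot: [0.0, 0.701, 0.713, 0.0]
ft_force: [1.2, 0.2, -0.3]
opening: 0.0278
time_s: 3.35
eef_pos: [0.454, 0.1312, 0.2296]
tcp_rot: [-0.0, 0.701, 0.713, -0.0]
ft_force: [-0.2, -0.6, 0.2]
opening: 0.0276
```

No contact and no force, and the tips are nominally 1–4 mm above the deck. Now I'll start the push.

```bash
python3 -m pendant '[[0,6,0,0,0,0,0.35],[0,6,0,0,0,0,0.35],[0,5,0,0,0,0,0.35],[0,5,0,0,0,0,0.35],[0,5,0,0,0,0,0.35],[0,5,0,0,0,0,0.35],[0,5,0,0,0,0,0.35],[0,5,0,0,0,0,0.35],[0,5,0,0,0,0,0.35],[0,5,0,0,0,0,0.35],[0,0,0,0,0,0,0.35]]'; python3 - <<'E'
from h import *
a=ctrl.grab_frame('wrist')[:,:,::-1];b=ctrl.grab_frame('side')[:,:,::-1]
b=cv2.resize(b[180:290,195:335],None,fx=3,fy=3,interpolation=2)
o=np.zeros((420,800,3),np.uint8);o[:330,:420]=b;o[:,420:]=a[:,90:470];cv2.imwrite('pics/w3.png',o)
E
```

```text
time_s: 4.45
eef_pos: [0.5069, 0.1321, 0.23]
tcp_rot: [0.0, 0.701, 0.713, 0.0]
ft_force: [-0.4, -0.6, 0.4]
opening: 0.0277
```

View pics/w3.png

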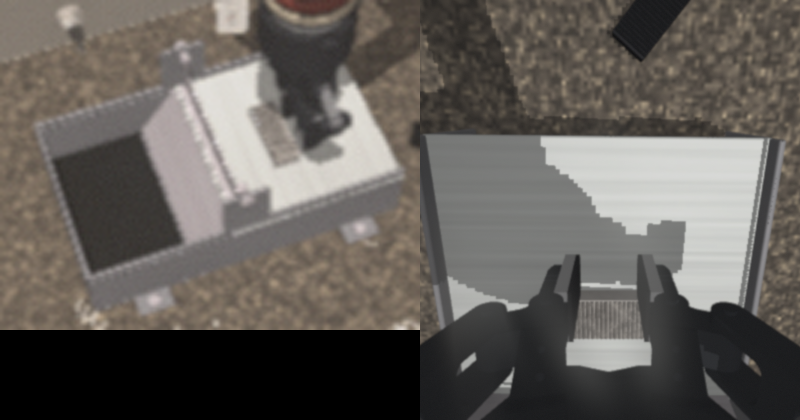

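The insert has squared up against both fingers and sits ahead of them. I'll continue through the flap.

```bash
python3 -m pendant '[[0,5,0,0,0,0,0.35],[0,5,0,0,0,0,0.35],[0,5,0,0,0,0,0.35],[0,5,0,0,0,0,0.35],[0,5,0,0,0,0,0.35],[0,5,0,0,0,0,0.35],[0,5,0,0,0,0,0.35],[0,5,0,0,0,0,0.35],[0,5,0,0,0,0,0.35],[0,5,0,0,0,0,0.35],[0,5,0,0,0,0,0.35],[0,5,0,0,0,0,0.35]]';  python3 -m pendant '[[0,5,0,0,0,0,0.35],[0,5,0,0,0,0,0.35],[0,3,0,0,0,0,0.35],[0,0,0,0,0,0,0.35],[0,0,0,0,0,0,0.35]]'; python3 - <<'E'
from h import *
a=ctrl.grab_frame('top')[:,:,::-1];b=ctrl.grab_frame('side')[:,:,::-1]
b=cv2.resize(b[180:290,195:335],None,fx=3,fy=3,interpolation=2)
a=cv2.resize(a[130:260,220:310],None,fx=4,fy=4,interpolation=2)
o=np.zeros((520,800,3),np.uint8);o[:330,:420]=b;o[:,430:790]=a;cv2.imwrite('pics/w4.png',o)
E
```

```text
time_s: 5.75
eef_pos: [0.5664, 0.1331, 0.2297]
tcp_rot: [-0.0, 0.701, 0.713, -0.0]
ft_force: [-0.7, 0.5, 0.9]
opening: 0.0274
time_s: 6.25
eef_pos: [0.579, 0.1333, 0.2296]
tcp_rot: [-0.0, 0.701, 0.713, -0.0]
ft_force: [0.7, -0.4, -0.6]
opening: 0.0278
```

View pics/w4.png

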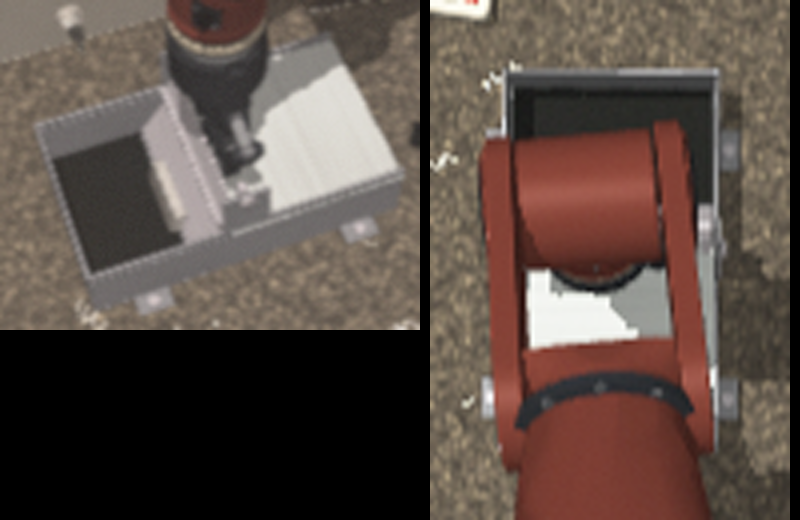

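At TCP x = 0.579 the side view shows the insert's nose poking out under the flap at crop (168,190), tipping onto the ramp. The front face is about 10 mm past the hinge, so I'll go a few mm further.

```bash
python3 -m pendant '[[0,3,0,0,0,0,0.35],[0,2,0,0,0,0,0.35],[0,0,0,0,0,0,0.35],[0,0,0,0,0,0,0.35],[0,0,0,0,0,0,0.35]]'; python3 - <<'E'
from h import *
b=ctrl.grab_frame('side')[:,:,::-1]
b=cv2.resize(b[170:290,195:335],None,fx=4,fy=4,interpolation=2)
cv2.imwrite('pics/w5.png',b)
E
```

```text
time_s: 6.85
eef_pos: [0.584, 0.1334, 0.2297]
tcp_rot: [-0.0, 0.701, 0.713, -0.0]
ft_force: [-0.9, -0.1, 0.1]
opening: 0.0277
```

View pics/w5.png

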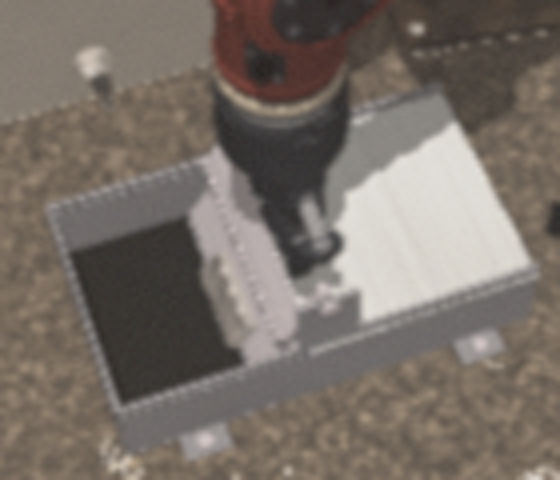

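```bash
python3 - <<'E'
from h import *
for u,v in((235,295),(207,258),(240,345)):
    print([onz('side',(u/4+195,v/4+170),z).round(3) for z in(.065,.04,.01)])
# flap lower edge and insert landmarks
print([np.round((np.array(proj('side',p))-[195,170])*4) for p in((.589,.1,.055),(.589,.16,.055),(.625,.1,.006),(.625,.16,.006),(.606,.13,.055),(.606,.13,.065))])
E
```

```text
[array([0.625, 0.159, 0.065]), array([0.621, 0.145, 0.04 ]), array([0.617, 0.128, 0.01 ])]
[array([0.632, 0.128, 0.065]), array([0.629, 0.113, 0.04 ]), array([0.625, 0.095, 0.01 ])]
[array([0.633, 0.193, 0.065]), array([0.63, 0.18, 0.04]), array([0.625, 0.164, 0.01 ])]
[array([259., 211.]), array([291., 287.]), array([210., 268.]), array([239., 343.]), array([249., 256.]), array([248., 248.])]
```

The insert's visible ends fit the ramp foot (x≈0.625, z≈0.01, y 0.095–0.164, close to 60 mm), so it looks to have gone down. I'll draw back straight and check.

```bash
python3 -m pendant '[[0,-8,0,0,0,0,0.35],[0,-12,0,0,0,0,0.35],[0,-15,0,0,0,0,0.35],[0,-20,0,0,0,0,0.35],[0,-25,0,0,0,0,0.35],[0,-25,0,0,0,0,0.35],[0,-20,0,0,0,0,0.35],[0,0,0,0,0,0,0.35],[0,0,0,0,0,0,0.35],[0,0,0,0,0,0,0.35]]'; python3 - <<'E'
from h import *
a=ctrl.grab_frame('top')[:,:,::-1];b=ctrl.grab_frame('side')[:,:,::-1]
b=cv2.resize(b[180:290,195:335],None,fx=3,fy=3,interpolation=2)
a=cv2.resize(a[130:260,220:310],None,fx=4,fy=4,interpolation=2)
o=np.zeros((520,800,3),np.uint8);o[:330,:420]=b;o[:,430:790]=a;cv2.imwrite('pics/w6.png',o)
E
```

```text
time_s: 7.9
eef_pos: [0.46, 0.1313, 0.2303]
tcp_rot: [0.001, 0.701, 0.713, 0.001]
ft_force: [0.7, -0.1, 0.8]
opening: 0.0277
```

View pics/w6.png

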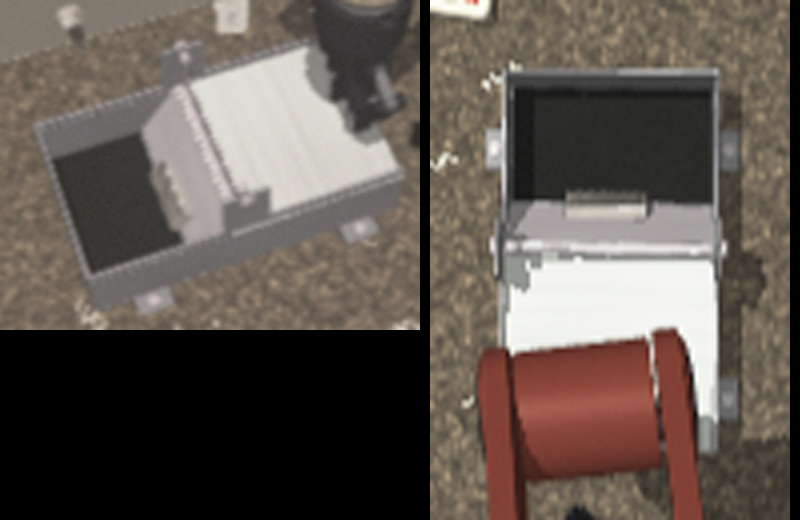

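The flap hangs shut as in the first picture, the deck is empty, and the insert is past the flap at the ramp foot (top crop 567–647, 190–217). I'll triangulate it to see whether it really rests down on the tray floor.

```bash
python3 - <<'E'
from h import *
T=lambda u,v:((u-430)/4+220,v/4+130)
S=lambda u,v:(u/3+195,v/3+180)
def tri(t,s):
    o1,d1=ray('top',t);o2,d2=ray('side',s);d1/=np.linalg.norm(d1);d2/=np.linalg.norm(d2)
    k=np.linalg.lstsq(np.c_[d1,-d2],o2-o1,rcond=None)[0];a,b=o1+k[0]*d1,o2+k[1]*d2
    return ((a+b)/2).round(4),np.linalg.norm(a-b).round(4)
print('ins centre',tri(T(607,204),S(169,195)))
print('ins corner ends L',tri(T(567,203),S(182,228)),'R',tri(T(647,204),S(156,163)))
print('ramp foot L',tri(T(503,203),S(186,243)),'pinL',tri(T(496,246),S(250,195)))
for v in(190,204,217):print(v,[onz('top',T(607,v),z).round(4) for z in(.01,.02,.03)])
print('ramp foot',onz('top',T(607,203),.006),'tray far',onz('top',T(607,92),.006))
E
```

```text
ins centre (array([0.6235, 0.1302, 0.0113]), np.float64(0.0007))
ins corner ends L (array([0.6236, 0.1606, 0.0046]), np.float64(0.0017)) R (array([0.624 , 0.1003, 0.0183]), np.float64(0.0027))
ramp foot L (array([0.6241, 0.2015, 0.0484]), np.float64(0.0142)) pinL (array([0.579 , 0.2049, 0.1054]), np.float64(0.0017))
190 [array([0.6338, 0.1306, 0.01  ]), array([0.6324, 0.1304, 0.02  ]), array([0.6309, 0.1302, 0.03  ])]
204 [array([0.6234, 0.1304, 0.01  ]), array([0.622 , 0.1302, 0.02  ]), array([0.6207, 0.13  , 0.03  ])]
217 [array([0.6137, 0.1302, 0.01  ]), array([0.6124, 0.13  , 0.02  ]), array([0.6111, 0.1298, 0.03  ])]
ramp foot [0.62466846 0.13051015 0.006     ] tray far [0.70782042 0.13212277 0.006     ]
```

The insert's centre is about 43 mm past the hinge at z ≈ 0.01–0.02. It's down, with its nose on the tray floor and its back leaning on the ramp foot. The flap is free. I'll raise the arm clear and make a last check.

```bash
python3 -m pendant '[[0,0,-30,0,0,0,0.35],[0,0,-45,0,0,0,0.35],[0,0,-45,0,0,0,0.35],[0,0,-30,0,0,0,0.35],[0,0,0,0,0,0,0.35],[0,0,0,0,0,0,0.35],[0,0,0,0,0,0,0.35]]'; python3 - <<'E'
from h import *
a=ctrl.grab_frame('top')[:,:,::-1];b=ctrl.grab_frame('side')[:,:,::-1]
for n,x in(('top',a),('side',b)):
    d=cv2.absdiff(x,cv2.imread(f'pics/{n}0.png')).max(2)
    if n=='top':print('left-side change px',(d[100:285,:225]>60).sum())
    else:print('side lower change',(d[270:,150:]>60).sum())
b=cv2.resize(b[180:290,195:335],None,fx=3,fy=3,interpolation=2)
a=cv2.resize(a[130:260,220:310],None,fx=4,fy=4,interpolation=2)
o=np.zeros((520,800,3),np.uint8);o[:330,:420]=b;o[:,430:790]=a;cv2.imwrite('pics/w7.png',o)
E
```

```text
time_s: 8.7
eef_pos: [0.4587, 0.1311, 0.3781]
tcp_rot: [-0.001, 0.701, 0.713, -0.001]
ft_force: [0.1, 0.1, -1.2]
opening: 0.0278
left-side change px 0
side lower change 2
```

View pics/w7.png

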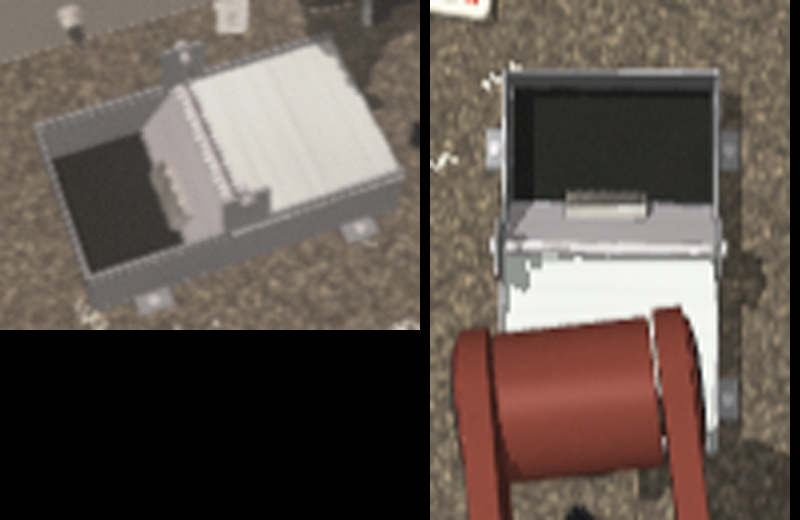

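The deck is empty and the flap is shut. The insert is at rest in the same place, the robot is clear of everything, and the items to the left haven't changed. Handing in.

```bash
python3 -c "
from station import ctrl
print(ctrl.finish_job())"
```

```text
the job is handed in; nothing more can be done
None
```

I pushed the worn insert along the deck with part-open fingers and in through the flap. It went down behind the flap. I then drew the fingers straight back, raised the arm clear and handed the job in at about 9 s.

**Last checks:**
- **Deck and flap:** the deck is empty and the flap looks as it did shut in the first pictures.
- **Other items:** the comparison with the first pictures shows nothing moved on the left, where the spare insert, spanner and strip lie.
- **Forces:** the wrist readings at the end of each move stayed around 1 N.

**Not ideal:** the insert does not lie flat in the tray. It rests at the near edge with its nose at the tray floor and its back leaning on the foot of the ramp. Its centre is about 43 mm past the hinge, good to a few mm, while the tray floor begins at 45 mm. It did not move between the last pictures, so I left it there; I saw no safe way to push it further.

The side camera placed things up to about 8 mm off in y from the other two cameras. I relied on the top and wrist cameras, which agreed.

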